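Put the rinsed forceps jar to dry

TASK

First push the drying stand fully home into the corner of the drainboard, flush against both metal stops. Then take the steel jar that lies in the black rest, turn it upside down and lower it, without dropping it, over the stand's tall peg until its mouth sits flat on the base, and let go. The stand must still be home at the end; do not shift the other things on the table.

Things in the scene. Friction and masses are not known exactly. Their poses are not given: they have to be found in the camera images.
- drainboard: Fixed aluminium board, 260 (x) x 270 (y) x 6 mm, flat on the table. Origin: centre of its underside. Two steel stop strips 22 mm high above the board run along its +x edge (inner face at x = +118 mm) and its +y edge (inner face at y = +123 mm), and meet at the +x +y corner.
- stop_corner (a point): Inner corner between the two stops, at the board's top face; axes as the drainboard's. The stand is home when stand_corner is here.
- stand: Loose drying stand, about 0.8 kg, standing on the drainboard: grey base 120 (x) x 150 (y) x 24 mm with two white upright pegs, a tall one (34 mm diameter, 95 mm high, tapered tip, at x = +12, y = +25 mm) and a short one (20 mm diameter, 30 mm high, at x = +12, y = -45 mm). Origin: centre of the base's underside. Home, its axes are parallel to the drainboard's.
- stand_corner (a point): Lower +x +y corner of the stand's base.
- peg_foot (a point): Foot of the tall peg, on its axis, at the base's top face (24 mm above the underside).
- peg_tip (a point): Top of the tall peg, 95 mm above peg_foot.
- rest: Fixed black rubber rest, 190 (x) x 86 (y) x 6 mm plate with two rails 6 mm wide, 94 mm long (x = -34 to +60 mm), tops at 19 mm, inner faces 36 mm apart. Origin: centre of its underside. The jar lies on the rails along the rest's x axis, its mouth to +x, its axis about 40 mm above the table, its closed bottom at x = -70 mm.
- jar: Loose steel forceps jar, about 0.24 kg: straight round tube 56 mm outer diameter, 140 mm long, wall 3 mm (bore 50 mm, 136 mm deep), closed at the bottom, with a 64 mm diameter lip over the last 9 mm at its mouth. Origin: centre of its closed bottom's outside; its z axis runs to the mouth, which at the start points to the robot's right (-y) within about 40 degrees.
- jar_mouth (a point): Centre of the jar's mouth, 140 mm from its origin along its z axis.
- tape_roll: Bystander: paper tape roll, 84 mm diameter, 25 mm high. Origin under its centre.
- pulp_dish: Bystander: brown pulp dish 100 x 190 x 40 mm. Origin under its centre.
- sanitiser: Bystander: white pump bottle, 66 mm diameter, 193 mm high. Origin under its centre.
- saline: Bystander: clear bottle, 64 mm diameter, 170 mm high. Origin under its centre.
- thermometer_case: Bystander: black case 35 x 150 x 22 mm. Origin under its centre.
Mind the look-alikes: they are no part of the job. What is shaped like the jar but turquoise or yellow is not meant. Leave any purple look-alike of the stand alone.

How it is judged:
By the outcome, as a careful person would: the job done as asked, in the order asked, and still so for the second after the job is handed in, with the robot touching nothing.
It also fails if it takes over 64 s, if anything falls off the work surface, if the arm or the gripper's body presses on something with over 40 N, if the wrist force passes 120 N, or if a joint passes its speed limit or range.

ROBOT

A 7-joint arm with a two-finger parallel gripper is mounted at the origin on the work surface. World frame = base frame: x ahead of the robot, y to its left, z up, the work surface at z = 0. Lengths are in mm, angles in rad, forces in N, time in s.
With the tool pointing down it reaches from about 425 to 875 mm from the base axis. Payload 8.4 kg.
Tool frame: the origin (TCP) lies between the finger pads; the fingertips stand 11 mm ahead of it and the grasp point (between the pads) lies 8 mm behind it; z points along the fingers, y is the line along which they close (so a half turn about z gives the same grasp; the last joint's range is limited). The gripper opens to 87 mm and grips with 3 to 60 N. Pads are 19 mm wide; open, the fingers measure 117 mm over their backs; the gripper's body (75 mm by 190 mm) begins 51 mm behind the grasp point.
Start: joints at [1.247, 0.333, 0.04, 1.465, -0.013, 1.343, -0.059], TCP at [144.872, -633.622, 233.546] pointing down, gripper open.
Joint ranges: [-2.58, 2.58], [-0.38, 2.09], [-1.3, 1.39], [0.25, 2.4], [-1.5, 4.64], [0.08, 2.09], [-2.65, 2.65]. Speed limits (rad/s): [2.22, 2.22, 2.79, 2.79, 3.14, 3.14, 3.14].

INTERFACE

Orientations are given as [roll, pitch, yaw] about the fixed x, y, z axes, in that order (R = Rz(yaw) Ry(pitch) Rx(roll)).
In Python, from bench import r gives the robot as it stands.
- The arm moves only by the tool drive_tool, never from a script. Its argument "moves" is one flat list of numbers, 5 for each row, row after row: the shift along the tool's x, y, z scaled (see below), then the turn about the tool's z scaled (see below), then the finger opening in mm, from 0 to 87. A call has 1 to 12 rows; each row is the pose to reach, as a shift and turn from the pose commanded when the call began, along the tool's axes at that moment; what a row does not reach only later rows make up. The controller multiplies each number of a shift by 300 mm and each number of a turn by 90 degrees. A row lasts 1/8 s, in which the tool goes at most 62.5 mm and 10.7 degrees, less where a joint would pass 70% of its speed; a pose out of reach is approached as far as the arm can. A call with a number of a shift or a turn outside -1 to 1 is refused whole. A call with a gripper value outside its range is refused whole. The fingers move at their own pace and stop on an object; "grip_force" is the grip in N (left out, the last holds). Time passes only in rows, so rows that repeat a pose let the fingers close. It gives the time, the measured TCP pose, the force, the opening and the grip force at its end, in the units of the state.
- r.sense(): the state, without advancing time (a new reading comes with each control period).
- r.get_image(name): name is "scene" or "side" or "wrist"; returns a dict with "color" (384x512x3 uint8, blue, green, red), "intrinsics" (3x3 intrinsics, pixels), "k1" (the pictures are not rectified: a ray, as slopes to the right and down, at radius r is drawn at 1 + k1 r^2 times it, then the intrinsics apply), "extrinsics" (4x4, takes a point from world to camera coordinates); the wrist camera has in their place "mount" (4x4, takes a point from camera to tool coordinates, whose origin is the TCP and whose axes are the flange's). Camera axes: x right, y down, z forward; pixel columns grow to the right and rows downward; lengths in mm; the calibration is good to about 2 mm. A picture is of the moment at which its call begins: read the wrist's pose just before it. There is no depth.
- r.sign_off(): hands the job in; it is judged then, once.
Trained networks look in a picture, given as the dict that the camera call returned (one of the last four; its "shot" number tells which), for a name from the list of things; names that differ only in an ending like _2 or _b are one class to them, and where a whole thing is asked for, a point or a joint stands for the part that bears it (a point fixed in the world has none). Each returns a list of dicts, best first, with "p" (0 to 1); they miss things now and then, are a little off and sometimes report something else, mostly with a low value. They report only what shows in the picture. A call takes as long as a camera call. They do not tell look-alikes from the thing itself.
- r.recognise(picture, name): "location" ([column, row] in pixels, amid what is visible of it).
- r.regions_of(picture, name): "pixels" (384x512 bool, what is visible of it) and "location" ([column, row] in pixels, amid what is visible of it).
- r.spot_point(picture, name): "location" ([column, row] in pixels: a listed point, or the origin of a listed thing).
The state is a dict: "clock": time; "qpos": joint angles; "dq": joint speeds; "joint_efforts": joint torques, N m; "ee_pos": TCP position; "tcp_rot": TCP orientation; "wrist_force": force on the tool from outside, world axes, zero at the start; "moment": the same for the moment, N m; "width": opening from 0.0 (shut) to 1.0 (fully open); "grip_force": force on a finger pad.
Only numpy, scipy, OpenCV 4.12 (cv2) and the standard library are available. Lean on these libraries where they do the work, as an engineer would, in place of code of your own. Each camera call takes 0.05 s, during which the arm holds its last target. There are 200 camera calls.

## Working session

There is one attempt and no reset: what is moved stays moved. The work goes in short steps, Python scripts to look and compute and a tool call to move; the robot and the scene stay as the last step left them, time stands still between calls to the robot, and variables do not carry over. Pictures are saved under pics/ and viewed, at most 10 in all, crops included, and the job is handed in when it is done.

Besides the shell and the picture viewer there is one more tool, called after ">>>" in YAML: its name, and indented under it one key for each argument. drive_tool: Moves the arm, as the interface text tells. Its arguments: {"type":"object","properties":{"moves":{"type":"array","items":{"type":"number"}},"grip_force":{"type":"number"}},"required":["moves"]}

```bash
ls; mkdir -p pics
python3 - <<'E'
from bench import r
import cv2,numpy as np
s=r.sense();print({k:np.round(v,3).tolist() for k,v in s.items()})
a=r.get_image("scene");b=r.get_image("side")
cv2.imwrite("pics/a.png",np.hstack([a["color"],b["color"]])[:, :] if 0 else cv2.resize(np.vstack([a["color"],b["color"]]),(400,600)))
cv2.imwrite("pics/scene.png",cv2.resize(a["color"],(800,600)));cv2.imwrite("pics/side.png",cv2.resize(b["color"],(800,600)))
for p in (a,b):
  print(p["intrinsics"].tolist(),p["k1"],np.round(p["extrinsics"],3).tolist())
  for n in ["jar","stand","rest","drainboard"]:
    print(n,[(np.round(d["location"]).tolist(),round(d["p"],2)) for d in r.recognise(p,n)][:4])
  for n in ["stop_corner","stand_corner","peg_foot","peg_tip","jar","jar_mouth","rest","stand","drainboard"]:
    print("pt",n,[(np.round(d["location"],1).tolist(),round(d["p"],2)) for d in r.spot_point(p,n)][:4])
w=r.get_image("wrist");print(np.round(w["mount"],3).tolist(),w["intrinsics"].tolist(),w["k1"])
E
```

```text
pics
{'clock': 0.0, 'qpos': [1.247, 0.334, 0.04, 1.466, -0.013, 1.343, -0.058], 'dq': [0.0, 0.0, 0.0, -0.001, 0.001, 0.0, -0.001], 'joint_efforts': [0.001, -65.635, 1.336, -40.379, -0.059, 0.045, 0.0], 'ee_pos': [144.757, -633.215, 232.675], 'tcp_rot': [-3.14, 0.0, 0.225], 'wrist_force': [-0.058, -0.18, -0.824], 'moment': [-0.004, 0.007, -0.033], 'grip_force': 0.0, 'width': 0.994}
[[498.42820741291763, 0.0, 253.68757149369614], [0.0, 498.42820741291763, 188.13758114781703], [0.0, 0.0, 1.0]] -0.16595364206313434 [[0.083, 0.996, -0.015, -40.029], [0.742, -0.072, -0.667, -308.524], [-0.665, 0.044, -0.745, 1915.779], [0.0, 0.0, 0.0, 1.0]]
jar [([196.0, 228.0], 0.84), ([195.0, 178.0], 0.78), ([120.0, 221.0], 0.7)]
stand [([360.0, 137.0], 0.76), ([330.0, 204.0], 0.61)]
rest [([206.0, 242.0], 0.72), ([271.0, 273.0], 0.17)]
drainboard [([318.0, 219.0], 0.56)]
pt stop_corner [([366.8, 233.3], 0.67), ([209.9, 278.0], 0.63)]
pt stand_corner [([356.7, 214.7], 0.89), ([360.8, 124.4], 0.64)]
pt peg_foot [([360.5, 130.8], 0.8), ([339.1, 202.4], 0.65)]
pt peg_tip [([343.1, 181.1], 0.63)]
pt jar [([1
[... 851 characters left out ...]
.8], 0.57)]
pt peg_foot [([243.4, 245.2], 0.77), ([351.4, 294.7], 0.77)]
pt peg_tip [([240.6, 222.1], 0.9), ([230.5, 147.0], 0.72), ([354.3, 266.4], 0.61)]
pt jar [([282.8, 172.9], 0.93), ([232.9, 179.6], 0.87), ([248.2, 146.7], 0.83)]
pt jar_mouth [([282.0, 141.8], 0.95), ([322.3, 180.1], 0.75), ([251.7, 159.5], 0.64)]
pt rest [([242.9, 176.5], 0.76)]
pt stand [([340.0, 301.1], 0.77), ([249.0, 248.7], 0.62)]
pt drainboard [([243.3, 222.9], 0.44)]
[[0.0, -0.957, -0.291, 79.99], [1.0, 0.001, -0.001, -0.568], [0.001, -0.291, 0.957, -150.611], [0.0, 0.0, 0.0, 1.0]] [[264.85447225311793, 0.0, 249.58883739445665], [0.0, 264.85447225311793, 195.60009924098932], [0.0, 0.0, 1.0]] -0.0470705723058488
```

View pics/scene.png

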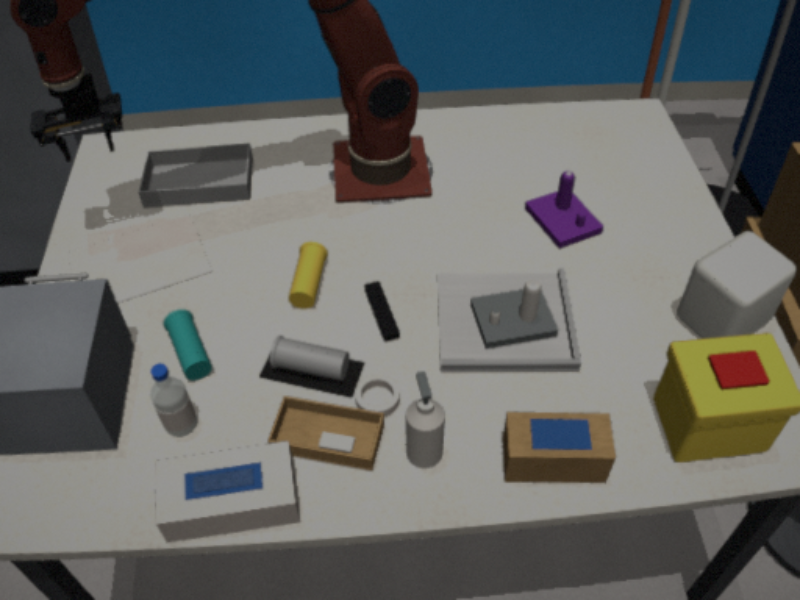

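View pics/side.png

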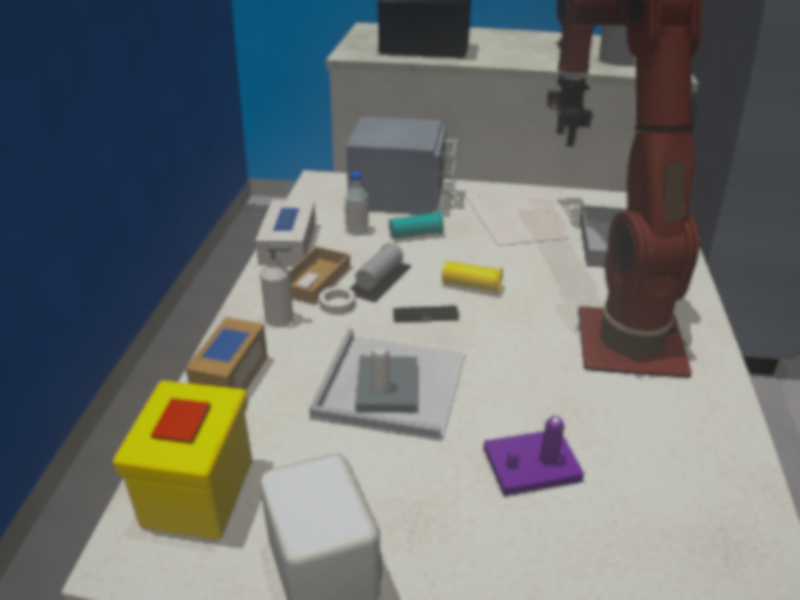

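The scene view shows the steel jar in the black rest at (198,229) in 512-px coordinates, with its mouth to the left. The look-alikes are yellow at (196,175), turquoise at (120,221) and the purple stand at (360,137). The grey stand is at (330,204) on the board, whose stop corner is near (368,232). In the side view the jar is at (242,170), the stand at (246,244) and the stop corner at (202,263).

```bash
cat > h.py <<'E'
import numpy as np,cv2
from scipy.spatial.transform import Rotation as R
from bench import r
def cam(p,s=None):
    if "extrinsics" in p: T=np.array(p["extrinsics"])
    else:
        W=np.eye(4);W[:3,:3]=R.from_euler("xyz",s["tcp_rot"]).as_matrix();W[:3,3]=s["ee_pos"]
        T=np.linalg.inv(W@np.array(p["mount"]))
    return np.array(p["intrinsics"]),p["k1"],T
def und(c,px):
    K,k,T=c
    return cv2.undistortPoints(np.array(px,float).reshape(-1,1,2),K,np.array([k,0,0,0.]))[:,0]
def tri(obs): # [(cam,px)]
    A=[];
    for c,px in obs:
        u,v=und(c,px)[0];T=c[2];A+= [u*T[2]-T[0],v*T[2]-T[1]]
    A=np.array(A);X=np.linalg.lstsq(A[:,:3],-A[:,3],rcond=None)[0]
    return X,[np.round(proj(c,X)[0]-px,1).tolist() for c,px in obs]
def proj(c,X):
    K,k,T=c
    return cv2.projectPoints(np.array(X,float).reshape(-1,1,3),cv2.Rodrigues(T[:3,:3])[0],T[:3,3],K,np.array([k,0,0,0.]))[0][:,0]
def onz(c,px,z):
    T=c[2];d=T[:3,:3].T@np.append(und(c,px)[0],1);o=-T[:3,:3].T@T[:3,3]
    return o+d*(z-o[2])/d[2]
E
python3 - <<'E'
from h import *
a=r.get_image("scene");b=r.get_image("side");A=cam(a);B=cam(b)
for n,z in dict(stop_corner=6,stand_corner=6,peg_foot=30,peg_tip=125,jar=40,jar_mouth=40,rest=0,stand=6,tape_roll=0,pulp_dish=0,thermometer_case=0,sanitiser=0).items():
    la=r.spot_point(a,n);lb=r.spot_point(b,n)
    for i in la:
        for j in lb:
            X,e=tri([(A,i["location"]),(B,j["location"])])
            if np.abs(e).max()<5: print(n,X.round(),e,round(i["p"],2),round(j["p"],2),onz(A,i["location"],z).round(),onz(B,j["location"],z).round())
# upscaled crops
c=cv2.resize(a["color"][150:260,150:400],None,fx=3.2,fy=3.2,interpolation=2)
d=cv2.resize(b["color"][140:290,180:320],None,fx=1.6,fy=1.6)
cv2.imwrite("pics/c1.png",c)
E
```

```text
stop_corner [635. 335.  11.] [[-0.7, -0.9], [-1.0, 0.7]] 0.8 0.58 [635. 338.   6.] [635. 326.   6.]
stand_corner [564. 323.   5.] [[0.7, 1.0], [1.0, -0.7]] 0.71 0.86 [561. 321.   6.] [566. 328.   6.]
stand_corner [129. 433.  -2.] [[1.1, 1.8], [2.1, -2.0]] 0.59 0.67 [126. 428.   6.] [136. 449.   6.]
peg_foot [527. 260.  28.] [[-1.0, -1.4], [-1.4, 1.0]] 0.74 0.65 [535. 261.  30.] [524. 258.  30.]
peg_foot [197. 407.  17.] [[-0.4, -0.6], [-0.7, 0.6]] 0.58 0.59 [215. 402.  30.] [197. 417.  30.]
peg_tip [193. 404. 111.] [[0.4, 0.7], [0.8, -0.8]] 0.8 0.78 [205. 398. 125.] [197. 423. 125.]
peg_tip [526. 265. 132.] [[-0.0, -0.1], [-0.1, 0.1]] 0.59 0.63 [520. 267. 125.] [527. 256. 125.]
jar [ 614. -110.   37.] [[-0.7, -1.1], [-0.8, 0.7]] 0.91 0.88 [ 621. -108.   40.] [ 611. -110.   40.]
jar [ 445. -209.   28.] [[-0.2, -0.4], [-0.3, 0.3]] 0.72 0.68 [ 457. -206.   40.] [ 443. -192.   40.]
jar [ 566. -189.  150.] [[1.7, 2.9], [1.8, -1.8]] 0.72 0.64 [ 457. -206.   40.] [ 601. -377.   40.]
jar [ 565. -166. -332.] [[1.6, 2.2], [1.8, -1.4]] 0.27 0.56 [ 783. -146.   40.] [506. 275.  40.]
jar [ 604. -
[... 717 characters left out ...]
  0.]
stand [219. 410.  -9.] [[0.7, 1.1], [1.2, -1.1]] 0.8 0.97 [229. 403.   6.] [225. 429.   6.]
stand [512. 240.   7.] [[-0.3, -0.4], [-0.4, 0.3]] 0.66 0.93 [512. 241.   6.] [511. 237.   6.]
tape_roll [674. -52.   1.] [[-0.3, -0.5], [-0.3, 0.3]] 0.76 0.68 [675. -51.   0.] [674. -56.   0.]
pulp_dish [ 753. -149.   10.] [[-0.2, -0.3], [-0.2, 0.2]] 0.59 0.84 [ 748. -149.    0.] [ 757. -166.    0.]
pulp_dish [727. -51.  73.] [[-0.2, -0.2], [-0.2, 0.1]] 0.38 0.84 [678. -50.   0.] [ 757. -166.    0.]
thermometer_case [469. -26.  -2.] [[1.1, 1.8], [1.4, -1.3]] 0.7 0.68 [462. -30.   0.] [473. -15.   0.]
sanitiser [798.  17.  -0.] [[1.4, 1.7], [1.4, -1.0]] 0.92 0.8 [793.  14.   0.] [802.  24.   0.]
```

View pics/c1.png

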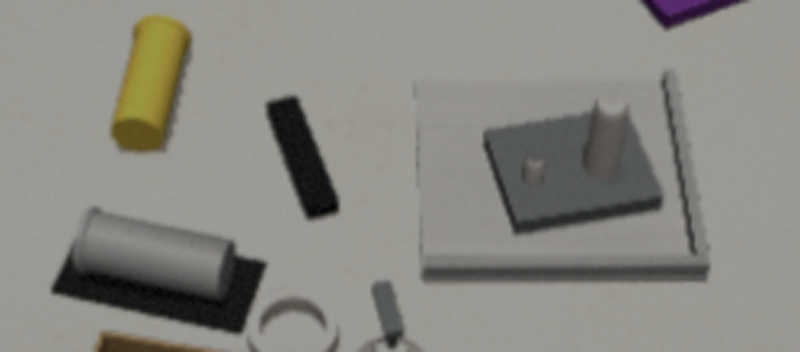

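Close crop: the grey steel jar at crop (155,250) lies in the black rest, lip to the left, and the other jars are coloured. Triangulated positions are jar bottom (614,-110,37), mouth (571,-242,45), stop corner (635,335) and stand corner (564,323). These fit the sizes given. I'm moving now to look from the wrist camera.

>>> drive_tool:
  moves: [0.77,-0.62,-0.1,-0.69,87,0.77,-0.62,-0.1,-0.69,87,0.77,-0.62,-0.1,-0.69,87,0.77,-0.62,-0.1,-0.69,87,0.77,-0.62,-0.1,-0.69,87,0.77,-0.62,-0.1,-0.69,87,0.77,-0.62,-0.1,-0.69,87]

```text
clock: 3.62
ee_pos: [328.7, -400.7, 263.8]
tcp_rot: [3.141, 0.0, 1.308]
wrist_force: [-0.4, -0.1, -0.0]
width: 1.0
grip_force: 0.0
```

>>> drive_tool:
  moves: [0.97,0.1,0,0,87,0.97,0.1,0,0,87,0.97,0.1,0,0,87,0.97,0.1,0,0,87,0.97,0.1,0,0,87]

```text
clock: 4.25
ee_pos: [433.6, -125.5, 263.8]
tcp_rot: [3.141, -0.0, 1.305]
wrist_force: [0.7, -0.6, -0.7]
width: 0.999
grip_force: 0.0
```

>>> drive_tool:
  moves: [0.9,0.12,0,0,87,0.9,0.12,0,0,87,0.9,0.12,0,0,87,0.9,0.12,0,0,87,0.9,0.12,0,0,87,0.9,0.12,0,0,87]

```text
clock: 5.0
ee_pos: [538.0, 125.0, 263.1]
tcp_rot: [-3.14, -0.001, 1.307]
wrist_force: [-0.8, -0.8, -0.3]
width: 1.001
grip_force: 0.0
```

```bash
cat >> h.py <<'E'
def wrist(name=None):
    s=r.sense();p=r.get_image("wrist")
    if name: cv2.imwrite(f"pics/{name}.png",cv2.resize(p["color"],(800,600),interpolation=2))
    return p,cam(p,s),s
def shift(target,yaw=None,s=None):
    s=s or r.sense();M=R.from_euler("xyz",s["tcp_rot"]).as_matrix()
    d=M.T@(np.array(target)-s["ee_pos"])/300
    t=0 if yaw is None else -(yaw-s["tcp_rot"][2])/(np.pi/2)
    return np.round(np.append(d,t),4).tolist()
E
python3 - <<'E'
from h import *
p,c,s=wrist("w1");print(s["clock"],s["ee_pos"],s["tcp_rot"])
for n,z in dict(stop_corner=6,stand_corner=6,peg_foot=30,peg_tip=125,stand=6,jar=40,jar_mouth=40).items():
    print(n,[(np.round(d["location"],1).tolist(),round(d["p"],2),onz(c,d["location"],z).round(1).tolist()) for d in r.spot_point(p,n)][:3])
E
```

```text
5.0 [537.9970243  125.00805131 263.09347716] [-3.14023413e+00 -1.04025192e-03  1.30733160e+00]
stop_corner [([285.4, 8.2], 0.6, [641.7, 327.3, 6.0])]
stand_corner [([233.7, 28.9], 0.87, [567.2, 320.8, 6.0])]
peg_foot [([215.1, 75.8], 0.76, [526.9, 265.6, 30.0])]
peg_tip [([201.9, 66.0], 0.7, [524.7, 262.4, 125.0]), ([336.3, 292.2], 0.45, [610.0, -36.7, 125.0])]
stand [([216.6, 102.7], 0.88, [516.3, 233.7, 6.0])]
jar [([334.8, 293.2], 0.74, [622.3, -108.5, 40.0])]
jar_mouth []
```

View pics/w1.png

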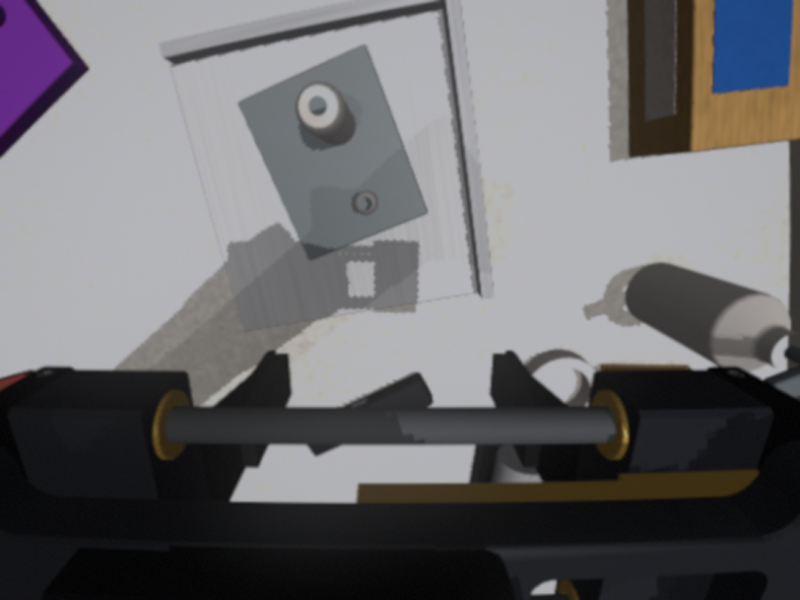

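The wrist view (800-px) shows the board with its stop corner at (442,10). The stand-top corners are (239,103), (366,46), (427,212) and (310,258), and the tall peg is at (320,107). The stand is turned relative to the board.

Run:
```python
from h import *
p,c,s=wrist()
k=512/800
f=lambda q,z:onz(c,np.array(q)*k,z)[:2]
S=[f(q,30) for q in [(239,103),(366,46),(427,212),(310,258)]]
B=[f(q,6) for q in [(172,66),(442,10),(478,293),(245,331)]]
for n,Q in(("stand",S),("board",B)):
    Q=np.array(Q);print(n,Q.round(1).tolist());
    for i in range(4):
        d=Q[(i+1)%4]-Q[i];print(np.hypot(*d).round(1),np.degrees(np.arctan2(d[1],d[0])).round(1))
# stand center in board
```

```text
stand [[450.2, 297.6], [567.4, 310.6], [583.7, 165.5], [467.5, 153.1]]
117.9 6.3
146.0 -83.6
116.8 -173.9
145.6 96.8
board [[395.3, 350.2], [639.3, 327.8], [616.5, 70.8], [370.7, 94.2]]
245.0 -5.2
258.0 -95.1
246.9 174.6
257.2 84.5
```

>>> drive_tool:
  moves: [0.27,-0.48,0.2,-1,0,0.27,-0.48,0.2,-1,0,0.27,-0.48,0.2,-1,0,0.27,-0.48,0.2,-1,0,0.27,-0.48,0.2,-1,0,0.27,-0.48,0.2,-1,0,0.27,-0.48,0.2,-1,0,0.27,-0.48,0.2,-1,0,0.27,-0.48,0.2,-1,0]

```text
clock: 6.58
ee_pos: [419.7, 239.2, 203.7]
tcp_rot: [-3.141, 0.0, 2.883]
wrist_force: [1.4, 0.1, -0.4]
width: 0.065
grip_force: 0.0
```

Run:
```python
from h import *
s=r.sense();print(s["ee_pos"],s["tcp_rot"],s["width"],s["qpos"]);print(shift([420,240,24],3.05))
```

```text
[419.72283044 239.21427191 203.65545056] [-3.14146728e+00  3.59521636e-04  2.88296230e+00] 0.06453759531786235 [ 0.42569204  0.10178339 -1.07311633  1.85801121  0.09504856  1.23614286
  0.63563043]
[-0.0, 0.0028, 0.5989, -0.1063]
```

>>> drive_tool:
  moves: [0,0,0.3,-0.11,0,0,0,0.45,-0.11,0,0,0,0.55,-0.11,0,0,0,0.599,-0.11,0,0,0,0.599,-0.11,0]

```text
clock: 7.2
ee_pos: [419.6, 239.6, 24.1]
tcp_rot: [3.142, -0.001, 3.052]
wrist_force: [0.0, 0.0, -0.2]
width: 0.009
grip_force: 0.0
```

Run:
```python
from h import *
s=r.sense();print(s["ee_pos"],s["tcp_rot"],s["width"],s["qpos"]);
e=np.array([.996,-.091,0])
print(shift(np.array([420,240,24])+80*e,3.05))
```

```text
[419.64199321 239.6129495   24.11904992] [ 3.14150181e+00 -6.46888131e-04  3.05225562e+00] 0.008697356926497327 [ 0.25233528  0.38887708 -0.97536053  2.04077141  0.40598275  0.91669394
  0.53900794]
[-0.2678, 0.0009, 0.0002, 0.0014]
```

>>> drive_tool:
  moves: [-0.03,0,0,0,0,-0.06,0,0,0,0,-0.08,0,0,0,0,-0.1,0,0,0,0,-0.12,0,0,0,0,-0.14,0,0,0,0,-0.16,0,0,0,0,-0.18,0,0,0,0,-0.2,0,0,0,0,-0.22,0,0,0,0,-0.235,0,0,0,0]

```text
clock: 8.57
ee_pos: [486.0, 234.5, 24.0]
tcp_rot: [-3.14, -0.007, 3.054]
wrist_force: [-28.4, 0.1, 24.7]
width: 0.008
grip_force: 14.8
```

>>> drive_tool:
  moves: [-0.01,0,0,0,0,-0.02,0,0,0,0,-0.02,0,0,0,0]

```text
clock: 8.95
ee_pos: [486.8, 235.0, 23.8]
tcp_rot: [-3.138, -0.014, 3.058]
wrist_force: [-39.9, -1.7, 33.9]
width: 0.008
grip_force: 20.2
```

>>> drive_tool:
  moves: [0.04,0,0,0,0,0.08,0,0,0,0]

```text
clock: 9.2
ee_pos: [472.2, 234.8, 24.2]
tcp_rot: [3.141, 0.001, 3.052]
wrist_force: [-0.0, 0.7, 0.7]
width: 0.004
grip_force: 0.0
```

Run:
```python
from h import *
a=r.get_image("scene");b=r.get_image("side");s=r.sense();print(s["ee_pos"],s["wrist_force"])
c=cv2.resize(a["color"][130:260,270:410],(646,600),interpolation=2)[:, :400+246]
d=cv2.resize(b["color"][190:300,170:320],None,fx=2.6,fy=2.6,interpolation=2)
c=cv2.resize(c,(400,372));d=cv2.resize(d,(400,293));k=np.zeros((372,800,3),np.uint8);k[:,:400]=c;k[:293,400:]=d
cv2.imwrite("pics/d1.png",k)
```

```text
[471.41820997 234.69750802  24.02156695] [-0.88030586  0.54734827  0.71589644]
```

View pics/d1.png

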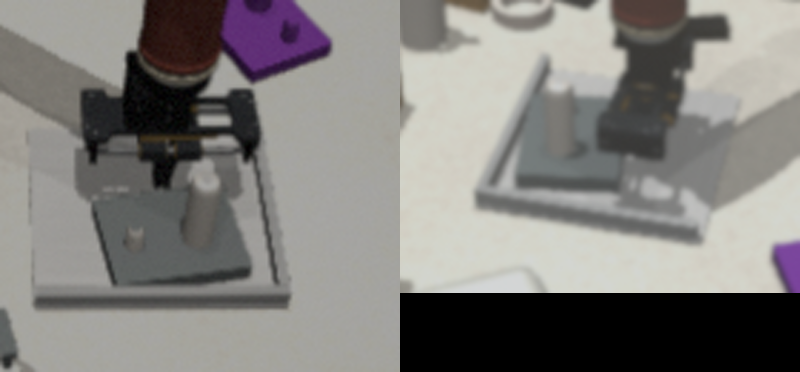

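The stand moved towards the +x stop but still looks turned relative to it, with a gap at its +y end. I'm raising the arm for a wrist view.

>>> drive_tool:
  moves: [0.05,0,-0.2,0,0,0.1,0,-0.4,0,0,0.1,0,-0.6,0,0,0.1,0,-0.6,0,0]

```text
clock: 9.8
ee_pos: [444.8, 238.5, 208.6]
tcp_rot: [3.139, 0.008, 3.051]
wrist_force: [-0.0, -0.7, -0.7]
width: 0.002
grip_force: 0.0
```

Run:
```python
from h import *
p,c,s=wrist("w2");print(s["clock"],s["ee_pos"],s["tcp_rot"])
np.save("w2.npy",c[2])
for n,z in dict(stop_corner=6,stand_corner=6,peg_foot=30,peg_tip=125,stand=6).items():
    print(n,[(np.round(d["location"],1).tolist(),round(d["p"],2),onz(c,d["location"],z).round(1).tolist()) for d in r.spot_point(p,n)][:3])
```

```text
9.8 [444.79789637 238.53983392 208.55696528] [3.13921716 0.00805983 3.05116512]
stop_corner []
stand_corner []
peg_foot []
peg_tip [([239.6, 217.9], 0.68, [457.5, 228.9, 125.0])]
stand []
```

View pics/w2.png

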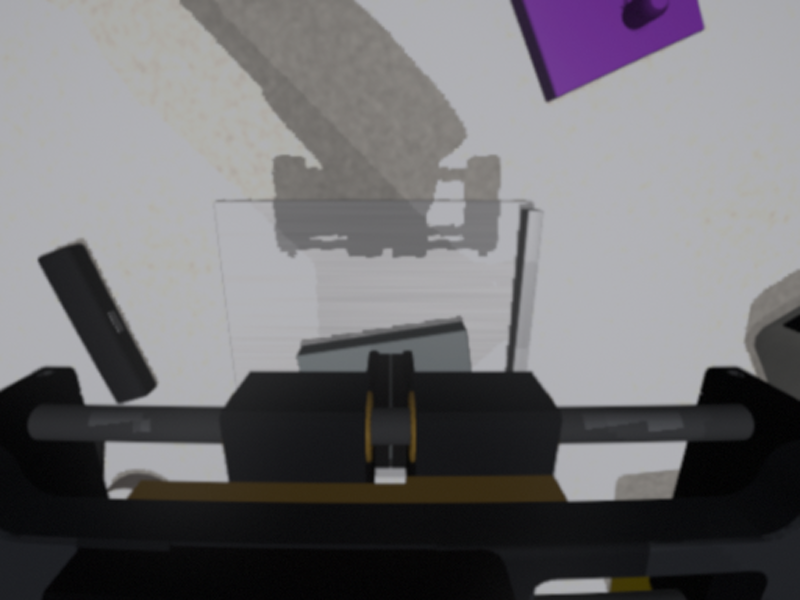

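The wrist view shows the stand's -x face, with its top edge from (299,356) to (465,330). The +y strip is at about (520,290) and the far part of the board is visible.

Run:
```python
from h import *
p,c,s=wrist()
f=lambda q,z:onz(c,np.array(q)*.64,z)[:2]
for n,a,b,z in [("top",(299,356),(465,330),30),("bot",(303,343),(460,319),6),("ystrip inner bottom",(508,370),(519,215),6),("board -x edge",(217,200),(520,200),6)]:
    P,Q=f(a,z),f(b,z);d=Q-P;print(n,P.round(1),Q.round(1),np.hypot(*d).round(1),np.degrees(np.arctan2(d[1],d[0])).round(1))
```

```text
top [496.7 155.2] [485.8 296.6] 141.8 94.4
bot [494.4 154.2] [484.2 296.4] 142.6 94.1
ystrip inner bottom [538.  338.8] [397.8 349.1] 140.6 175.8
board -x edge [363.1 102. ] [385.7 350. ] 249.0 84.8
```

The stand yaw is about 4.3° and the board about -5.2°. The upward force suggests that the tapered closed finger wedged on the base's top edge. I'll push with both open fingertips, set higher, so the face squares itself.

>>> drive_tool:
  moves: [0,0,0.2,0,87,0,0,0.38,0,87,0,0,0.5,0,87,0,0,0.58,0,87,0,0,0.587,0,87,0,0,0.587,0,87]

```text
clock: 10.9
ee_pos: [442.1, 237.9, 28.2]
tcp_rot: [3.141, -0.0, 3.053]
wrist_force: [-0.7, -0.4, 0.5]
width: 0.606
grip_force: 0.0
```

>>> drive_tool:
  moves: [-0.06,0,0,0,87,-0.09,0,0,0,87,-0.11,0,0,0,87,-0.13,0,0,0,87,-0.145,0,0,0,87]

```text
clock: 11.52
ee_pos: [483.9, 234.7, 27.8]
tcp_rot: [3.141, -0.003, 3.054]
wrist_force: [-8.4, 3.0, 5.7]
width: 0.996
grip_force: 4.2
```

>>> drive_tool:
  moves: [0.03,0,-0.025,0,87,0,0,-0.027,0,87,-0.015,0,-0.027,0,87,-0.025,0,-0.027,0,87,-0.035,0,-0.027,0,87]

```text
clock: 12.15
ee_pos: [494.5, 235.0, 36.1]
tcp_rot: [3.139, -0.002, 3.055]
wrist_force: [-9.5, 5.9, 4.6]
width: 0.999
grip_force: 4.6
```

>>> drive_tool:
  moves: [-0.01,0,0,0,87,-0.02,0,0,0,87,-0.03,0,0,0,87]

```text
clock: 12.52
ee_pos: [499.2, 234.8, 35.7]
tcp_rot: [3.141, -0.009, 3.056]
wrist_force: [-31.6, 5.0, 22.6]
width: 1.001
grip_force: 16.1
```

The TCP stopped where a flush stand would put it. Now I retreat, raise, and swing round for the +y push, looking on the way.

>>> drive_tool:
  moves: [0.1,0,0,0,87,0.1,0,-0.2,0,87,0.1,0,-0.4,0,50,0.1,0,-0.56,0,50,-0.1,-0.2,-0.56,0.1,50,-0.27,-0.445,-0.56,0.2,50]

```text
clock: 13.28
ee_pos: [549.9, 131.8, 205.2]
tcp_rot: [3.141, 0.003, 2.734]
wrist_force: [1.4, -0.5, -0.5]
width: 0.637
grip_force: 0.0
```

>>> drive_tool:
  moves: [-0.1,-0.2,0,0.87,50,-0.1,-0.2,0,0.87,50,-0.1,-0.2,0,0.87,50,-0.1,-0.2,0,0.87,50,-0.1,-0.2,0,0.87,50,-0.1,-0.2,0,0.87,50,-0.1,-0.2,0,0.87,50,-0.1,-0.2,0,0.87,50]

```text
clock: 14.28
ee_pos: [552.5, 65.7, 204.1]
tcp_rot: [3.141, 0.0, 1.367]
wrist_force: [-0.1, -0.3, 0.4]
width: 0.576
grip_force: 0.0
```

Run:
```python
from h import *
p,c,s=wrist("w3");print(s["clock"],s["ee_pos"],s["tcp_rot"],s["qpos"])
```

```text
14.275 [552.45605069  65.66928698 204.11484446] [3.14078524e+00 4.27195200e-04 1.36696916e+00] [ 0.43910752  0.2349474  -0.73186316  1.70644095  0.1647947   1.26236974
 -0.53311429]
```

View pics/w3.png

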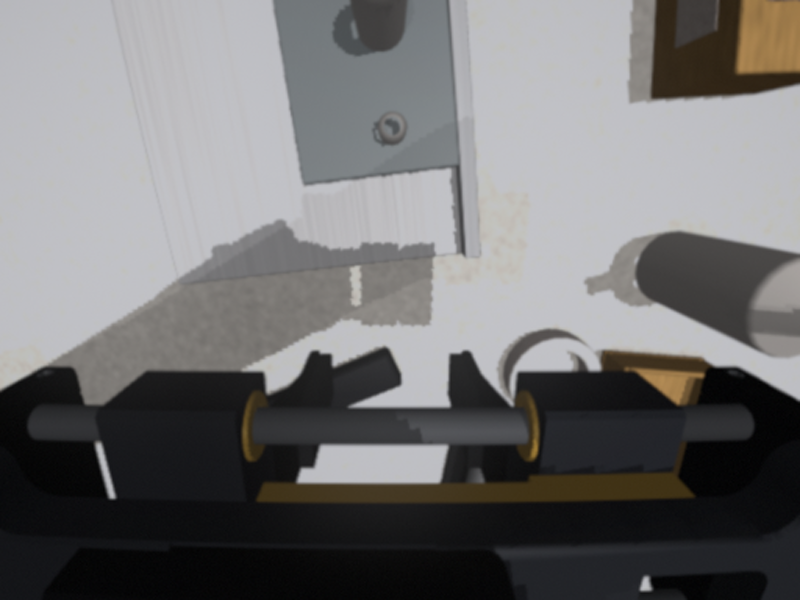

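The stand now lies flush along the +x stop, and its -y top edge runs from (303,184) to (459,165). Next comes the +y push.

Run:
```python
from h import *
p,c,s=wrist()
f=lambda q,z:onz(c,np.array(q)*.64,z)[:2]
P,Q=f((303,184),30),f((459,165),30);print(P,Q,Q-P,np.degrees(np.arctan2(*(Q-P)[::-1])))
P2,Q2=f((183,282),6),f((462,254),6);print(P2,Q2,np.degrees(np.arctan2(*(Q2-P2)[::-1])))
ey=np.array([.091,.996]);m=(P+Q)/2
print("mid",m);t=m-ey*45;print(t,shift([*t,36.5],1.48))
```

```text
[503.51363733 155.92423206] [621.31463084 145.4530354 ] [117.80099351 -10.47119666] -5.079606527426795
[373.85107077  99.22118002] [616.23732289  73.6627338 ] -6.019316882554022
mid [562.41413408 150.68863373]
[558.31913408 105.86863373] [0.1351, -0.0076, 0.5585, -0.0699]
```

>>> drive_tool:
  moves: [0.135,-0.008,0.15,-0.07,50,0.135,-0.008,0.3,-0.07,50,0.135,-0.008,0.45,-0.07,50,0.135,-0.008,0.555,-0.07,50,0.135,-0.008,0.558,-0.07,50,0.135,-0.008,0.558,-0.07,50]

```text
clock: 15.12
ee_pos: [558.5, 106.7, 37.7]
tcp_rot: [3.14, -0.001, 1.482]
wrist_force: [0.2, 0.6, 0.8]
width: 0.574
grip_force: 0.0
```

>>> drive_tool:
  moves: [0.06,0,0,0,50,0.09,0,0,0,50,0.11,0,0,0,50,0.13,0,0,0,50,0.15,0,0,0,50,0.17,0,0,0,50,0.19,0,0,0,50,0.205,0,0,0,50]

```text
clock: 16.12
ee_pos: [563.2, 164.3, 36.8]
tcp_rot: [-3.141, 0.006, 1.479]
wrist_force: [-3.7, -12.3, 10.0]
width: 0.58
grip_force: 6.4
```

>>> drive_tool:
  moves: [0.01,0,0,0,50,0.02,0,0,0,50,0.03,0,0,0,50,0.04,0,0,0,50]

```text
clock: 16.62
ee_pos: [564.3, 176.0, 36.8]
tcp_rot: [-3.141, 0.006, 1.479]
wrist_force: [-4.9, -12.6, 9.9]
width: 0.574
grip_force: 6.5
```

Still sliding at a steady force, so I continue.

>>> drive_tool:
  moves: [0.01,0,0,0,50,0.02,0,0,0,50,0.03,0,0,0,50]

```text
clock: 17.0
ee_pos: [564.6, 177.1, 36.4]
tcp_rot: [-3.138, 0.018, 1.475]
wrist_force: [-12.7, -41.1, 26.9]
width: 0.58
grip_force: 20.8
```

>>> drive_tool:
  moves: [-0.08,0,0,0,50,-0.1,0,-0.15,0,50,-0.1,0,-0.35,0,87,-0.1,0,-0.55,0,87,-0.1,0,-0.7,0,87,0.05,0,-0.7,0,87,0.05,0,-0.7,0,87]

```text
clock: 17.88
ee_pos: [565.3, 207.9, 247.4]
tcp_rot: [3.141, -0.002, 1.487]
wrist_force: [0.2, -0.2, 0.2]
width: 0.982
grip_force: 0.0
```

Run:
```python
from h import *
p,c,s=wrist("w4");print(s["clock"],s["ee_pos"],s["tcp_rot"])
for n,z in dict(stop_corner=6,stand_corner=6,peg_foot=30,peg_tip=125).items():
    print(n,[(np.round(d["location"],1).tolist(),round(d["p"],2),onz(c,d["location"],z).round(1).tolist()) for d in r.spot_point(p,n)][:2])
```

```text
17.875 [565.34586653 207.92434404 247.37560545] [ 3.14091074e+00 -2.39377584e-03  1.48663126e+00]
stop_corner [([295.2, 80.4], 0.59, [638.6, 330.8, 6.0])]
stand_corner [([294.4, 79.7], 0.8, [637.5, 331.7, 6.0])]
peg_foot [([262.3, 119.0], 0.75, [588.5, 283.2, 30.0])]
peg_tip [([264.3, 115.0], 0.65, [586.4, 288.1, 125.0])]
```

View pics/w4.png

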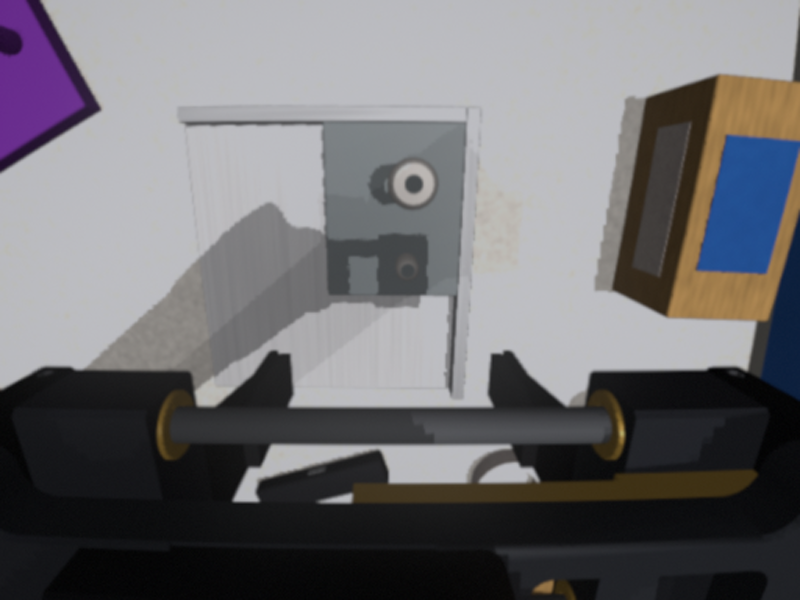

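The stand is home: grey base flush to both strips, with the corner at (466,122) in 800-px coordinates and the tall peg at (414,184). Networks put the stop corner at (638.6,330.8) and the stand corner at (637.5,331.7), which coincide. Now to look at the jar from close by.

>>> drive_tool:
  moves: [-0.966,0.05,0,0.145,87,-0.966,0.05,0,0.145,87,-0.966,0.05,0,0.145,87,-0.966,0.05,0,0.145,87,-0.966,0.05,0,0.145,87]

```text
clock: 18.75
ee_pos: [554.4, -91.0, 246.3]
tcp_rot: [3.142, 0.001, 1.249]
wrist_force: [0.3, 0.3, -0.6]
width: 1.003
grip_force: 0.0
```

>>> drive_tool:
  moves: [-0.63,0.186,0.1,0,87,-0.63,0.186,0.1,0,87,-0.63,0.186,0.1,0,87,-0.63,0.186,0.1,0,87,-0.63,0.186,0.1,0,87]

```text
clock: 19.38
ee_pos: [548.7, -284.1, 215.9]
tcp_rot: [-3.141, -0.001, 1.251]
wrist_force: [0.2, 0.7, 0.1]
width: 1.002
grip_force: 0.0
```

Run:
```python
from h import *
p,c,s=wrist("w5");print(s["clock"],s["ee_pos"],s["tcp_rot"])
for n,z in dict(jar=40,jar_mouth=40,rest=0).items():
    print(n,[(np.round(d["location"],1).tolist(),round(d["p"],2),onz(c,d["location"],z).round(1).tolist()) for d in r.spot_point(p,n)][:2])
```

```text
19.375 [ 548.71687661 -284.1386244   215.93372162] [-3.14060696e+00 -5.57053038e-04  1.25129143e+00]
jar [([310.6, 236.6], 0.9, [602.6, -382.4, 40.0]), ([263.2, 12.1], 0.83, [621.7, -108.2, 40.0])]
jar_mouth [([236.4, 291.5], 0.91, [478.2, -433.9, 40.0]), ([257.6, 140.7], 0.9, [573.3, -238.2, 40.0])]
rest []
```

View pics/w5.png

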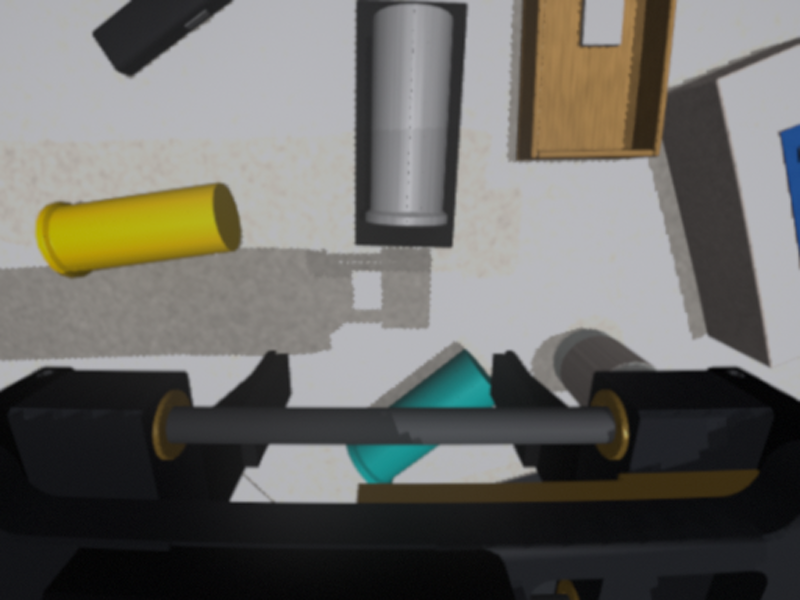

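The steel jar lies in the rest, with its bottom at px (411,8) and mouth at (405,220). The measured axis is from (621.7,-108.2) to (573.3,-238.2), length 138.7 mm, as it must be. I'll grasp 22 mm from the closed bottom, so that the mouth swings down when lifted under a light grip.

>>> drive_tool:
  moves: [0.56,0.044,0.15,0.023,87,0.56,0.044,0.15,0.023,87,0.56,0.044,0.15,0.023,87,0.56,0.044,0.3,0.023,87,0.56,0.044,0.45,0.023,87]

```text
clock: 20.2
ee_pos: [615.0, -125.4, 81.3]
tcp_rot: [3.14, -0.0, 1.221]
wrist_force: [-0.5, -0.6, -0.5]
width: 1.002
grip_force: 0.0
```

Run:
```python
from h import *
s=r.sense();print(s["clock"],s["ee_pos"],s["tcp_rot"],s["qpos"]);print(shift([614,-128.8,31],1.215))
```

```text
20.2 [ 615.04630007 -125.35590288   81.26968884] [ 3.13974422e+00 -4.19354854e-04  1.22115921e+00] [ 0.55640174  0.46475924 -0.54436412  1.66813621  0.26626334  1.0813612
 -0.41634535]
[-0.0121, 0.0003, 0.1676, 0.0039]
```

>>> drive_tool:
  moves: [-0.012,0,0.1,0,87,-0.012,0,0.165,0,87,-0.012,0,0.167,0,87,-0.012,0,0.167,0,50,-0.012,0,0.167,0,45,-0.012,0,0.167,0,40,-0.012,0,0.167,0,40,-0.012,0,0.167,0,40]
  grip_force: 6

```text
clock: 21.2
ee_pos: [614.3, -131.3, 32.2]
tcp_rot: [3.139, -0.001, 1.218]
wrist_force: [4.4, -0.2, 2.2]
width: 0.653
grip_force: 6.0
```

>>> drive_tool:
  moves: [-0.01,0,-0.05,0,40,-0.02,0,-0.1,0,40,-0.04,0,-0.15,0,40,-0.067,0,-0.2,0,40,-0.1,0,-0.25,0,40,-0.14,0,-0.293,0,40]

```text
clock: 21.95
ee_pos: [598.4, -171.2, 120.4]
tcp_rot: [3.141, -0.0, 1.218]
wrist_force: [0.6, -0.3, -2.9]
width: 0.644
grip_force: 5.9
```

Run:
```python
from h import *
a=r.get_image("scene");b=r.get_image("side");s=r.sense();print(s["ee_pos"],s["wrist_force"],s["moment"],s["width"],s["grip_force"])
c=cv2.resize(a["color"][150:260,140:270],(390,330),interpolation=2);d=cv2.resize(b["color"][110:220,180:310],(390,330),interpolation=2)
cv2.imwrite("pics/e1.png",np.hstack([c,d]))
```

```text
[ 598.78717236 -172.77009424  121.18864674] [-0.39142716  0.99408373  1.62022992] [ 0.29655957 -0.08764451 -0.0149378 ] 0.6451453429626308 5.915299854706966
```

View pics/e1.png

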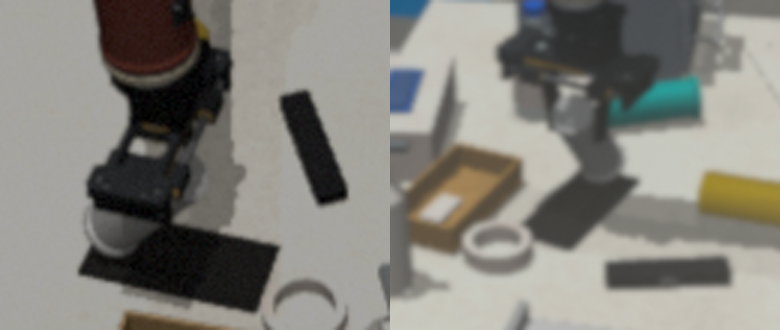

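The jar is pivoting in the grip as hoped, mouth down near (110,235) of the crop and bottom up between the fingers. I continue the lift.

>>> drive_tool:
  moves: [-0.04,0,-0.04,0,40,-0.08,0,-0.08,0,40,-0.125,0,-0.12,0,40,-0.17,0,-0.16,0,40,-0.21,0,-0.21,0,40,-0.24,0,-0.28,0,40,-0.24,0,-0.35,0,40,-0.24,0,-0.43,0,40,-0.24,0,-0.5,0,40,-0.24,0,-0.55,0,40,-0.24,0,-0.55,0,40]

```text
clock: 23.42
ee_pos: [574.1, -238.4, 285.6]
tcp_rot: [3.14, 0.0, 1.217]
wrist_force: [-1.3, 1.3, -2.9]
width: 0.632
grip_force: 5.9
```

```bash
cat >> h.py <<'E'
def jarpose():
    s=r.sense();a=r.get_image("scene");b=r.get_image("side");A=cam(a);B=cam(b);g=np.array(s["ee_pos"])+[0,0,8]
    print(s["clock"],np.round(s["ee_pos"],1),np.round(s["wrist_force"],1),np.round(s["moment"],3),round(s["width"],3),round(s["grip_force"],1))
    for n in("jar","jar_mouth"):
        la,lb=r.spot_point(a,n),r.spot_point(b,n)
        for i in la:
            for j in lb:
                X,e=tri([(A,i["location"]),(B,j["location"])])
                if np.abs(e).max()<5 and np.linalg.norm(X-g)<170: print(n,X.round(),"from grasp",(X-g).round(),np.round(i["p"],2),np.round(j["p"],2))
E
python3 -c "
from h import *
jarpose()"
```

```text
23.425 [ 574.1 -238.4  285.6] [-1.3  1.3 -2.9] [ 0.046 -0.079 -0.057] 0.632 5.9
jar [ 575. -231.  307.] from grasp [ 1.  7. 13.] 0.66 0.92
jar [ 564. -183.  145.] from grasp [ -10.   55. -149.] 0.6 0.89
jar_mouth [ 557. -268.  189.] from grasp [ -17.  -30. -104.] 0.67 0.82
jar_mouth [ 537. -143.  255.] from grasp [-37.  95. -39.] 0.56 0.82
```

The jar hangs about 18° off vertical, held by pad friction. I'll carry it over a clear patch of table, then check and right it there.

>>> drive_tool:
  moves: [0.04,-0.013,0,0,40,0.12,-0.039,0,0,40,0.24,-0.078,0,0,40,0.38,-0.124,0,0,40,0.53,-0.173,0,0,40,0.69,-0.225,0,0,40,0.87,-0.285,0,0,40,0.913,-0.298,0,0,40,0.913,-0.298,0,0,40]

```text
clock: 24.85
ee_pos: [584.1, 51.6, 284.3]
tcp_rot: [-3.141, -0.0, 1.221]
wrist_force: [-0.2, -0.4, -2.3]
width: 0.625
grip_force: 5.8
```

```bash
python3 -c "
from h import *
jarpose()"
```

```text
24.85 [584.1  51.6 284.3] [-0.2 -0.4 -2.3] [-0.081 -0.042  0.012] 0.625 5.8
jar [543.  63. 269.] from grasp [-41.  11. -23.] 0.74 0.83
jar [590.  58. 313.] from grasp [ 5.  6. 21.] 0.74 0.68
jar_mouth [573.  25. 181.] from grasp [ -11.  -26. -112.] 0.77 0.67
```

>>> drive_tool:
  moves: [0,0,0.12,0,40,0,0,0.27,0,40,0,0,0.41,0,40,0,0,0.51,0,40,0,0,0.535,0,40,0,0,0.54,0,40]

```text
clock: 25.9
ee_pos: [584.9, 49.5, 122.8]
tcp_rot: [3.141, -0.0, 1.217]
wrist_force: [0.1, -0.0, -2.3]
width: 0.629
grip_force: 5.8
```

```bash
python3 -c "
from h import *
jarpose()"
```

```text
25.9 [584.9  49.5 122.8] [ 0.1 -0.  -2.3] [ 0.046 -0.058  0.005] 0.629 5.8
jar [585.  61. 152.] from grasp [ 0. 12. 21.] 0.75 0.86
jar_mouth [578.  24.  29.] from grasp [  -7.  -26. -102.] 0.58 0.76
```

>>> drive_tool:
  moves: [0,0,0.02,0,40,0,0,0.03,0,40,-0.02,0,0.034,0,40,-0.045,0,0.036,0,40,-0.07,0,0.038,0,40,-0.095,0,0.04,0,40,-0.12,0,0.042,0,40]

```text
clock: 27.08
ee_pos: [572.3, 15.6, 109.9]
tcp_rot: [3.141, -0.0, 1.217]
wrist_force: [1.1, 0.4, -2.4]
width: 0.632
grip_force: 6.4
```

```bash
python3 -c "
from h import *
jarpose()"
```

```text
27.075 [572.3  15.6 109.9] [ 1.1  0.4 -2.4] [-0.089 -0.348  0.005] 0.632 6.4
jar [579.  30. 141.] from grasp [ 7. 15. 23.] 0.73 0.62
jar_mouth [586.  28.  10.] from grasp [  14.   12. -107.] 0.62 0.63
```

>>> drive_tool:
  moves: [0,0,0.01,0,40,0,0,0.02,0,40,0,0,0.02,0,40]

```text
clock: 27.75
ee_pos: [572.6, 16.3, 104.1]
tcp_rot: [3.141, -0.0, 1.218]
wrist_force: [0.9, -1.3, 5.4]
width: 0.632
grip_force: 6.0
```

```bash
python3 -c "
from h import *
jarpose()"
```

```text
27.75 [572.6  16.3 104.1] [ 0.9 -1.3  5.4] [-0.28  -0.231 -0.032] 0.632 6.0
jar [582.  30. 154.] from grasp [ 9. 14. 42.] 0.81 0.61
jar_mouth [577.  29.   5.] from grasp [   5.   12. -107.] 0.86 0.58
```

Run:
```python
from h import *
p,c,s=wrist();t=np.array(s["ee_pos"]);M=R.from_euler("xyz",s["tcp_rot"]).as_matrix()
print("tcp px",proj(c,t),"bottom centre px if centred",proj(c,t+[0,0,36]))
for d in r.regions_of(p,"jar"):
    m=d["pixels"];v,u=np.nonzero(m);print(round(d["p"],2),d["location"],u.min(),u.max(),v.min(),v.max(),m.sum())
    for row in range(v.min(),v.max()+1,4):
        w=u[v==row]
        if len(w):print(row,w.min(),w.max(),end="; ")
    uc=int(np.median(u[v<v.min()+4]));P=onz(c,(uc,v.min()-.5),140);print("\nedge rel tool",M.T@(P-t))
# expected outline if centred
for off in(0,8):
    q=[t+M[:,0]*(off+28*np.cos(a))+M[:,1]*28*np.sin(a)+[0,0,36] for a in np.linspace(-np.pi/2,np.pi/2,9)];print(off,proj(c,q).round().tolist())
```

```text
tcp px [[250.39933534 248.3070858 ]] bottom centre px if centred [[250.61666426 282.39782489]]
0.91 [249.0, 231.6] 193 305 158 309 9783
158 244 255; 162 233 266; 166 227 271; 170 223 275; 174 221 277; 178 219 279; 182 218 280; 186 218 281; 190 217 281; 194 217 282; 198 216 283; 202 214 285; 206 212 287; 210 211 289; 214 209 290; 218 208 292; 222 207 293; 226 205 295; 230 203 297; 234 202 298; 238 200 300; 242 198 301; 246 196 303; 250 195 304; 254 194 304; 258 193 305; 286 204 296; 290 205 293; 294 209 289; 298 214 285; 302 220 280; 306 229 271; 
edge rel tool [ 63.04927786  -0.75829552 -35.88287939]
0 [[195.0, 282.0], [198.0, 264.0], [210.0, 247.0], [228.0, 236.0], [251.0, 232.0], [273.0, 236.0], [292.0, 247.0], [303.0, 264.0], [306.0, 282.0]]
8 [[194.0, 268.0], [197.0, 249.0], [209.0, 232.0], [228.0, 220.0], [251.0, 216.0], [274.0, 220.0], [293.0, 232.0], [304.0, 249.0], [307.0, 268.0]]
```

Run:
```python
from h import *
s=r.sense();p,c,s=wrist();t=np.array(s["ee_pos"]);M=R.from_euler("xyz",s["tcp_rot"]).as_matrix()
for row,z in((309.5,140),(309.5,146),(157.5,9),(157.5,0)): print(row,z,(M.T@(onz(c,(250,row),z)-t)).round(1))
m=r.regions_of(p,"jar")[0]["pixels"]
for row in range(252,312,4):
    u=np.nonzero(m[row])[0];print(row,(u.min(),u.max(),len(u)) if len(u) else None,end=" ")
```

```text
309.5 140 [-16.8  -0.3 -35.9]
309.5 146 [-11.7  -0.3 -41.9]
157.5 9 [43.1 -0.2 95.1]
157.5 0 [ 41.7  -0.2 104.1]
252 (np.int64(195), np.int64(305), 111) 256 (np.int64(195), np.int64(304), 110) 260 (np.int64(195), np.int64(303), 109) 264 None 268 None 272 None 276 None 280 None 284 (np.int64(216), np.int64(284), 56) 288 (np.int64(204), np.int64(295), 92) 292 (np.int64(206), np.int64(293), 88) 296 (np.int64(209), np.int64(288), 80) 300 (np.int64(216), np.int64(282), 67) 304 (np.int64(224), np.int64(273), 50) 308 (np.int64(233), np.int64(262), 30)
```

The jar now stands flat and upside down on the table, but its axis is 11 mm off the pad centre along tool x. I'll regrasp it centred and firmer.

>>> drive_tool:
  moves: [0,0,-0.015,0,87,0,0,-0.015,0,87,0,0,-0.015,0,87,0.02,0,-0.015,0,87,0.037,0,0,0,87,0.037,0,0,0,87,0.037,0,0,0,40,0.037,0,0,0,40,0.037,0,0,0,40,0.037,0,0,0,40,0.037,0,0,0,40]
  grip_force: 18

```text
clock: 29.62
ee_pos: [576.0, 26.3, 103.8]
tcp_rot: [3.141, -0.0, 1.217]
wrist_force: [0.1, 0.6, 0.2]
width: 0.633
grip_force: 18.0
```

Run:
```python
from h import *
p,c,s=wrist();t=np.array(s["ee_pos"]);M=R.from_euler("xyz",s["tcp_rot"]).as_matrix()
print(s["clock"],t,s["tcp_rot"],s["width"],s["wrist_force"],s["grip_force"])
m=r.regions_of(p,"jar")[0]["pixels"];v,u=np.nonzero(m)
print("disc -x edge",(M.T@(onz(c,(250,v.max()+.5),140)-t)).round(1),"lip +x",(M.T@(onz(c,(250,v.min()-.5),9)-t)).round(1),v.min(),v.max())
```

```text
29.625 [576.0460414   26.30825703 103.75047579] [ 3.14126446e+00 -6.93326197e-05  1.21734046e+00] 0.6333698870834267 [0.08585686 0.59253554 0.15016531] 18.001309413889945
disc -x edge [-16.5  -0.3 -36.3] lip +x [32.8 -0.2 94.8] 169 309
```

>>> drive_tool:
  moves: [0,0,-0.08,0,40,0,0,-0.22,0,40,0,0,-0.38,0,40,0,0,-0.5,0,40,0,0,-0.53,0,40,0.06,-0.019,-0.53,0,40,0.17,-0.055,-0.53,0,40,0.31,-0.1,-0.53,0,40,0.46,-0.148,-0.53,0,40,0.6,-0.193,-0.53,0,40,0.72,-0.232,-0.53,0,40,0.79,-0.254,-0.53,0,40]

```text
clock: 31.22
ee_pos: [584.2, 279.2, 260.0]
tcp_rot: [-3.138, 0.001, 1.222]
wrist_force: [0.7, -0.4, -3.1]
width: 0.633
grip_force: 18.0
```

>>> drive_tool:
  moves: [0.02,-0.007,0,0,40,0.033,-0.011,0,0,40,0.033,-0.011,0,0,40]

```text
clock: 31.6
ee_pos: [586.8, 284.9, 262.2]
tcp_rot: [-3.141, 0.001, 1.217]
wrist_force: [-0.8, 0.2, -3.6]
width: 0.633
grip_force: 18.0
```

Run:
```python
from h import *
jarpose()
s=r.sense();a=r.get_image("scene");b=r.get_image("side");A=cam(a);B=cam(b)
for n in("peg_tip","peg_foot","stand_corner","stop_corner"):
    for i in r.spot_point(a,n):
        for j in r.spot_point(b,n):
            X,e=tri([(A,i["location"]),(B,j["location"])])
            if np.abs(e).max()<5:print(n,X.round(),round(i["p"],2),round(j["p"],2))
p,c,s=wrist();t=np.array(s["ee_pos"]);M=R.from_euler("xyz",s["tcp_rot"]).as_matrix()
v,u=np.nonzero(r.regions_of(p,"jar")[0]["pixels"])
print("lip +x",(M.T@(onz(c,(250,v.min()-.5),t[2]-95)-t)).round(1))
for n,z in dict(stop_corner=6,stand_corner=6,peg_foot=30).items():
    print(n,[(round(d["p"],2),onz(c,d["location"],z).round(1).tolist()) for d in r.spot_point(p,n)][:2])
print(shift([587,286,260]))
```

```text
31.6 [586.8 284.9 262.2] [-0.8  0.2 -3.6] [-0.03  -0.084  0.053] 0.633 18.0
jar [585. 288. 302.] from grasp [-2.  3. 31.] 0.56 0.71
jar_mouth [588. 289. 167.] from grasp [   1.    4. -103.] 0.93 0.69
peg_tip [588. 291. 126.] 0.83 0.76
peg_foot [188. 408.  28.] 0.77 0.63
peg_foot [593. 289.  33.] 0.63 0.68
stand_corner [639. 333.  10.] 0.9 0.89
stop_corner [634. 327.  20.] 0.94 0.84
lip +x [35.6 -0.2 95. ]
stop_corner [(0.64, [637.6, 334.0, 6.0])]
stand_corner [(0.96, [637.8, 335.3, 6.0])]
peg_foot [(0.96, [589.1, 286.3, 30.0])]
[0.0016, 0.0003, 0.009, 0.0]
```

The mouth is at (588,289) and the peg tip at (588,291) in the same cameras, so they are aligned. Lowering.

>>> drive_tool:
  moves: [0,0,0.06,0,40,0,0,0.12,0,40,0,0,0.17,0,40,0,0,0.22,0,40,0,0,0.27,0,40,0,0,0.32,0,40,0,0,0.36,0,40,0,0,0.39,0,40]

```text
clock: 33.7
ee_pos: [586.7, 285.5, 144.9]
tcp_rot: [-3.141, 0.0, 1.217]
wrist_force: [-0.1, 0.3, -1.8]
width: 0.624
grip_force: 18.0
```

>>> drive_tool:
  moves: [0,0,0.012,0,40,0,0,0.02,0,40,0,0,0.028,0,40,0,0,0.034,0,40,0,0,0.038,0,40]

```text
clock: 34.33
ee_pos: [586.8, 285.6, 134.3]
tcp_rot: [3.141, -0.0, 1.217]
wrist_force: [0.0, -0.0, -3.3]
width: 0.627
grip_force: 18.0
```

No contact forces so far. I continue until it touches the base.

>>> drive_tool:
  moves: [0,0,0.004,0,40,0,0,0.008,0,40,0,0,0.012,0,40]

```text
clock: 34.7
ee_pos: [587.7, 287.7, 133.5]
tcp_rot: [3.139, -0.004, 1.218]
wrist_force: [-2.4, 0.9, 19.2]
width: 0.633
grip_force: 18.0
```

>>> drive_tool:
  moves: [0,0,-0.007,0,40,0,0,-0.007,0,60,0,0,-0.007,0,75,0,0,-0.007,0,87,0,0,-0.007,0,87,0,0,-0.007,0,87]

```text
clock: 35.45
ee_pos: [586.7, 285.5, 132.7]
tcp_rot: [-3.141, 0.0, 1.217]
wrist_force: [-0.1, 0.5, -0.3]
width: 0.984
grip_force: 0.0
```

>>> drive_tool:
  moves: [0,0,-0.08,0,87,0,0,-0.2,0,87,0,0,-0.35,0,87,-0.1,0,-0.5,0,87,-0.3,0,-0.5,0,87,-0.5,0,-0.5,0,87,-0.5,0,-0.5,0,87]

```text
clock: 36.33
ee_pos: [534.7, 139.2, 283.0]
tcp_rot: [3.14, 0.003, 1.21]
wrist_force: [1.2, -0.0, 0.1]
width: 1.004
grip_force: 0.0
```

Run:
```python
from h import *
p,c,s=wrist();a=r.get_image("scene");b=r.get_image("side");A=cam(a);B=cam(b);print(s["clock"],s["ee_pos"],s["width"])
for n in("jar","jar_mouth","stand_corner","stop_corner","peg_foot"):
    for i in r.spot_point(a,n):
        for j in r.spot_point(b,n):
            X,e=tri([(A,i["location"]),(B,j["location"])])
            if np.abs(e).max()<5 and abs(X[1]-300)<80:print(n,X.round(),round(i["p"],2),round(j["p"],2))
for n,z in dict(stop_corner=6,stand_corner=6,jar=170,jar_mouth=30).items():
    print(n,[(round(d["p"],2),onz(c,d["location"],z).round(1).tolist()) for d in r.spot_point(p,n)][:2])
```

```text
36.325 [534.74494817 139.23621692 282.99954525] 1.0035637831416608
jar_mouth [588. 295.  36.] 0.91 0.92
jar_mouth [582. 294.  34.] 0.91 0.33
stand_corner [640. 328.  10.] 0.77 0.89
stop_corner [633. 329.  11.] 0.77 0.64
peg_foot [588. 286.  34.] 0.98 0.85
stop_corner [(0.66, [643.8, 332.4, 6.0])]
stand_corner []
jar [(0.86, [587.1, 288.1, 170.0])]
jar_mouth [(0.84, [587.0, 290.8, 30.0])]
```

```bash
python3 -c "
from bench import r
print(r.sign_off())"
```

```text
the job is handed in; nothing more can be done
None
```

The stand is home against both stops, the steel jar is upside down over the tall peg with its mouth on the base and released, and the job was handed in at about 36 s. The final check used the cameras' networks and force readings only, because my ten picture views were used up.

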